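# Power up a repaired board with three light presses

## Robot

A 6-joint arm with a two-finger parallel gripper is mounted at the origin on the work surface. World frame = base frame: x ahead of the robot, y to its left, z up, the work surface at z = 0. Lengths are in m, angles in rad, forces in N, time in s.
With the tool pointing down it reaches from about 0.35 to 0.85 m from the base axis. Payload 8.1 kg.
Tool frame: the origin (TCP) lies between the finger pads; the fingertips stand 11 mm ahead of it and the grasp point (between the pads) lies 8 mm behind it (robot.tips_ahead is the distance from the TCP to the fingertips, in m); z points along the fingers, y is the line along which they close (so a half turn about z gives the same grasp; the last joint's range is limited). The gripper opens to 93 mm and grips with 3 to 60 N. Pads are 15 mm wide; open, the fingers measure 128 mm over their backs; the gripper's body (75 mm by 188 mm) begins 65 mm behind the grasp point.
Start: joints at [1.044, 0.13, 1.488, -0, 1.523, -0.085], TCP at [0.257, 0.542, 0.194] pointing down, gripper open.
Joint ranges: [-2.96, 2.96], [-0.89, 2.26], [0.02, 2.5], [-1.34, 4.48], [0, 2.73], [-2.66, 2.66]. Speed limits (rad/s): [2.39, 2.39, 2.79, 3.14, 3.14, 3.14].

## Interface

Orientations are given as a rotation vector (axis times angle).
In Python, from plant import robot gives the robot as it stands. The module is installed in compiled form; this text tells all that it offers.
- The arm moves only by the tool move_arm, never from a script. Its argument "deltas" is one flat list of numbers, 7 for each row, row after row: the shift along the tool's x, y, z in m, then the turn, a rotation vector about the tool's x, y, z in rad, then the opening, from 0 (shut) to 1 (fully open). A call has 1 to 12 rows; each row is the pose to reach, as a shift and turn from the pose commanded when the call began, along the tool's axes at that moment; what a row does not reach only later rows make up. A row lasts 1/8 s, in which the tool goes at most 62.5 mm and 10.7 degrees, less where a joint would pass 70% of its speed; a pose out of reach is approached as far as the arm can. A call with a gripper value outside its range is refused whole. The fingers move at their own pace and stop on an object; "squeeze" is the grip in N (left out, the last holds). Time passes only in rows, so rows that repeat a pose let the fingers close. It gives the time, the measured TCP pose, the force, the opening and the grip force at its end, in the units of the state.
- robot.read_state(): the state, without advancing time (a new reading comes with each control period).
- robot.read_camera(name): name is "scene" or "top" or "wrist"; returns (picture, depth): 400x640x3 uint8, red, green, blue; 400x640 float32, m along the optical axis (not along the pixel's ray), 0 where there is no reading.
- robot.camera_model(name): a dict with "K" (3x3 intrinsics, pixels), "R" (3x3) and "t" (3): a world point X has camera coordinates R X + t; the wrist camera has in their place "tool_from_camera" (4x4, takes a point from camera to tool coordinates, whose origin is the TCP and whose axes are the flange's). Camera axes: x right, y down, z forward; pixel columns grow to the right and rows downward; lengths in m; the calibration is good to about 2 mm. A picture is of the moment at which its call begins: read the wrist's pose just before it. camera_model takes no time and is no camera call.
- robot.close_job(): hands the job in; it is judged then, once.
Trained networks look in the newest picture that a camera, given by its name, has taken for a name from the list of things; names that differ only in an ending like _2 or _b are one class to them, and where a whole thing is asked for, a point or a joint stands for the part that bears it (a point fixed in the world has none). Each returns a list of dicts, best first, with "confidence" (0 to 1); they miss things now and then, are a little off and sometimes report something else, mostly with a low value. They report only what shows in the picture. A call takes as long as a camera call.
- robot.recognise(camera, label): "uv" ([column, row] in pixels, amid what is visible of it).
The state is a dict: "t": time; "q": joint angles; "dq": joint speeds; "joint_torque": joint torques, N m; "tool_pos": TCP position; "orientation": TCP orientation; "force": force on the tool from outside, world axes, zero at the start; "wrist_torque": the same for the moment, N m; "opening": finger opening in m; "gripper_force": force on a finger pad.
Only numpy, scipy, OpenCV 4.12 (cv2) and the standard library are available. Lean on these libraries where they do the work, as an engineer would, in place of code of your own. Each camera call takes 0.05 s, during which the arm holds its last target. There are 200 camera calls.

## Task

Power up the repaired circuit board for its test with three light presses of the fingertips, in this order: press down the raised end of the rocker switch that belongs to the bench socket with the plug in it, then push the round output button on the sloping power supply fully in so that it stays in, then tap the square reset key on the board and let it come back up. Press no other switch, button or key, pick nothing up, and leave the board and everything else on the bench where it is.

Things in the scene. Friction and masses are not known exactly. Their poses are not given: they have to be found in the camera images.
- socket_block: white double bench socket, fixed, outlets facing up: 110 (x) x 180 (y) x 50 mm high; origin under its centre, x away from the robot at yaw 0, y left. Outlets at x +22, y +45 and -45 mm, each with its rocker switch in front of it, towards the robot (pivot x -32, same y). One holds the plug, the other a flat white cover (7 mm high). Socket, supply and mat stand side by side in any order.
- plug: black round mains plug, 39 mm across, 36 mm high, fixed in the left or the right outlet (it varies); origin at its underside on the outlet's centre, 50 mm above the table. The rocker of its outlet is the one straight in front of it: that rocker's pressing point is about 70 mm away, the other rocker's about 112 mm
- rocker_left_end (a point): pressing point on the left rocker, 3 mm in from its robot-side end, 15 mm from its pivot; moves with it. Grey rocker 36 mm long (along the block's x) x 23 mm, a shallow V from the side. Off: this end is raised, about 14 mm above the block's top; on: about 7 mm above it. Nothing else rises within 25 mm of this end.
- rocker_left (a joint): rad; 0 = off (robot-side end raised), 0.4 = fully on (that end down, far end up). Pushing straight down on the raised end turns it with 2 to 4 N over about 7 mm; it stays where it is left, so push it fully over (on counts above 0.26). Fully over it then gives up to 5 mm more on a spring, 4.5 to 9.5 N; beyond that it is rigid
- rocker_right_end (a point): the same point on the right rocker
- rocker_right (a joint): the same for the right rocker
- supply: pale bench power supply, fixed: 180 (x) x 200 (y) mm, 45 mm high at the robot side, its panel rising at 18 degrees over 120 mm to a flat top 84 mm high; origin under its centre, x away from the robot at yaw 0, y left. Upper row: read-outs, two knobs (16 mm high). Lower row from the left: round output button, square lock button, three binding posts (17 mm high).
- output_button_top (a point): centre of the top of the round white output button, lower left on the panel: 23 mm across, in a steel ring, 14 mm proud of the panel when out. z axis = the panel's normal, 18 degrees from vertical, leaning to the robot, so the button's far rim is 3.5 mm higher than this point. Moves with the button.
- output_button (a joint): m; 0 = out, 0.005 = fully in along the panel's inward normal; about 2.5 N moves it (a straight downward push works too, about 3 N); it stays where it is left, so push it fully in (in counts above 0.0035). Fully in, its cap gives up to 4 mm more on a spring, 4 to 8 N, and comes back; beyond that it is rigid
- lock_button_top (a point): top of the square white lock button, 16 mm wide, 9 mm proud of the panel, 62 mm to the right of the output button: not to be pressed
- lock_button (a joint): m; 0 = out, 0.005 = in; not to be pressed
- mat: blue heat-proof mat, 270 (x) x 200 (y) x 3 mm, fixed, under the board; origin under its centre
- board: the repaired green circuit board, 160 (x) x 150 (y) mm, loose on four 10 mm stand-offs on the mat, about 0.4 kg; origin under its centre at the feet, x away from the robot, y left. Its upper face is 13 mm above the origin, its tallest parts (heat sink, transformer, in the far half) 45 mm. The two keys are near its robot-side edge.
- reset_key_top (a point): centre of the top of the square grey reset key, 17 mm wide, on the board's robot-side left (x -45, y +40 mm); its top is 29 mm above the board's origin; no other part within 25 mm is as high as the pressed key. Moves with the key.
- reset_key (a joint): m; 0 = up, 0.007 = fully down (vertically); a spring brings it back: 1 N starts it, 4 N at 0.003, 8 N fully down, then rigid; tapped when past 0.0025
- mode_key_top (a point): the same point on the round grey mode key, 17 mm across, on the robot-side right (x -45, y -40 mm): not to be pressed
- mode_key (a joint): m; the same for the mode key; not to be pressed
- solder_spool: spool of solder wire standing on the flat rear top of the supply, 48 mm across, 28 mm high; loose, leave alone; origin at the middle of its underside
- tweezers: steel tweezers lying on the mat beyond the board, 126 mm long, 6 mm high; loose, leave alone; origin at the middle of its underside
- flux_bottle: white bottle standing behind the bench socket, 38 mm across, 105 mm high; loose, leave alone; origin at the middle of its underside
- tape_roll: roll of tape lying behind the bench socket, 48 mm across, 15 mm high; loose, leave alone; origin at the middle of its underside
- screwdriver: 150 mm screwdriver lying on the table on the robot's side of the bench socket, up to about 30 mm high; loose, leave alone; origin under it
- parts_box: clear open parts box behind the supply, 55 x 85 mm, 22 mm high; loose, leave alone; origin at the middle of its underside
- note_block: paper note block, 76 x 76 x 25 mm, at the back of the table; loose, leave alone; origin at the middle of its underside

How it is judged:
By the outcome, as a careful person would: the job done as asked, in the order asked, and still so for the second after the job is handed in, with the robot touching nothing.
It also fails if it takes over 51 s, if anything falls off the work surface, if the arm or the gripper's body presses on something with over 40 N, if the wrist force passes 120 N, or if a joint passes its speed limit or range.

## Working session

There is one attempt and no reset: what is moved stays moved. The work goes in short steps, Python scripts to look and compute and a tool call to move; the robot and the scene stay as the last step left them, time stands still between calls to the robot, and variables do not carry over. Pictures are saved under pics/ and viewed, at most 10 in all, crops included, and the job is handed in when it is done.

Besides the shell and the picture viewer there is one more tool, called after "Emit:" in YAML: its name, and indented under it one key for each argument. move_arm: Moves the arm, as the interface text tells. Its arguments: {"type":"object","properties":{"deltas":{"type":"array","items":{"type":"number"}},"squeeze":{"type":"number"}},"required":["deltas"]}

```bash
mkdir -p pics
cat > h.py <<'E'
import numpy as np, cv2
from plant import robot
from scipy.spatial.transform import Rotation as Ro
def cam(name):
    s=robot.read_state(); p,d=robot.read_camera(name); m=robot.camera_model(name)
    if name=="wrist":
        T=np.eye(4);T[:3,:3]=Ro.from_rotvec(s["orientation"]).as_matrix();T[:3,3]=s["tool_pos"]
        W=T@np.array(m["tool_from_camera"])
    else:
        W=np.eye(4);R=np.array(m["R"]);W[:3,:3]=R.T;W[:3,3]=-R.T@np.array(m["t"])
    return p,d,np.array(m["K"]),W
def world(d,K,W):
    v,u=np.mgrid[:d.shape[0],:d.shape[1]]
    P=np.stack([(u-K[0,2])/K[0,0]*d,(v-K[1,2])/K[1,1]*d,d],-1)
    X=P@W[:3,:3].T+W[:3,3]; X[d==0]=np.nan; return X
def save(n,p): cv2.imwrite("pics/"+n,p[...,::-1])
def at(X,u,v,r=2):
    return np.nanmedian(X[int(v)-r:int(v)+r+1,int(u)-r:int(u)+r+1].reshape(-1,3),0).round(4)
E
python3 - <<'E'
from h import *
p,d,K,W=cam("top"); X=world(d,K,W); save("top.png",p)
np.save("top.npy",X)
for n in ["plug","rocker_left_end","rocker_right_end","output_button_top","lock_button_top","reset_key_top","mode_key_top","socket_block","supply","board"]:
    for r in robot.recognise("top",n)[:3]: print(n,np.round(r["uv"]),round(r["confidence"],2),at(X,*r["uv"]))
s=robot.read_state(); print(s["t"],s["tool_pos"],s["orientation"],s["opening"],robot.tips_ahead)
print(Ro.from_rotvec(s["orientation"]).as_matrix().round(3))
E
```

```text
plug [183. 200.] 0.75 [0.6024 0.3326 0.0838]
plug [181. 171.] 0.63 [0.6746 0.3432 0.0752]
plug [326. 189.] 0.41 [ 0.6244 -0.0041  0.113 ]
rocker_left_end [182. 221.] 0.73 [0.556  0.3375 0.0565]
rocker_right_end [413. 246.] 0.64 [ 0.5016 -0.2189  0.0199]
rocker_right_end [320. 218.] 0.61 [0.5617 0.0099 0.0751]
rocker_right_end [220. 221.] 0.54 [0.5562 0.2485 0.0585]
output_button_top [299. 240.] 0.42 [0.5106 0.0566 0.0696]
lock_button_top [322. 242.] 0.4 [0.5068 0.0027 0.0615]
reset_key_top [413. 246.] 0.5 [ 0.5038 -0.2191  0.0175]
mode_key_top [450. 252.] 0.52 [ 0.4864 -0.3063  0.032 ]
socket_block [200. 213.] 0.59 [0.5766 0.2974 0.0505]
supply [324. 218.] 0.77 [5.65e-01 5.00e-04 7.39e-02]
supply [180. 201.] 0.33 [0.602  0.3362 0.0853]
board [434. 230.] 0.88 [ 0.5411 -0.2716  0.0164]
board [452. 249.] 0.53 [ 0.4937 -0.3092  0.0289]
board [328. 189.] 0.3 [ 0.6266 -0.0087  0.1121]
0.55 [0.25654775 0.54240862 0.19433724] [6.88365093e-01 3.06522368e+00 2.66826507e-05] 0.09299432409382576 0.011
[[-0.904  0.428  0.   ]
 [ 0.428  0.904  0.   ]
 [-0.     0.    -1.   ]]
```

View pics/top.png

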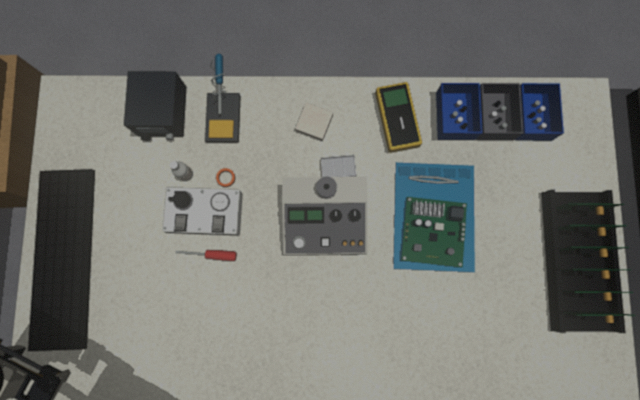

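The top view shows the socket on the left, with the plug at (180,200) in the left outlet and the left rocker at (182,221). The supply is in the middle with its output button at (299,242). The board is on the right with the reset key near (417,247) and the mode key near (451,251).

Emit:
move_arm:
  deltas: [-0.06,-0.01,-0.03,0,0,-0.1,0.5,-0.34,-0.065,-0.04,0,0,-0.44,0,-0.34,-0.065,-0.04,0,0,-0.44,0,-0.34,-0.065,-0.04,0,0,-0.44,0,-0.34,-0.065,-0.04,0,0,-0.44,0,-0.34,-0.065,-0.04,0,0,-0.44,0,-0.34,-0.065,-0.04,0,0,-0.44,0,-0.34,-0.065,-0.04,0,0,-0.44,0,-0.34,-0.065,-0.04,0,0,-0.44,0,-0.34,-0.065,-0.04,0,0,-0.44,0]

```text
t: 1.8
tool_pos: [0.5352, 0.3393, 0.2345]
orientation: [-0.0, 3.141, 0.0]
force: [0.3, 0.6, 0.1]
opening: 0.0009
gripper_force: 0.0
```

Run:
```python
from h import *
p,d,K,W=cam("wrist"); X=world(d,K,W); save("w1.png",p); np.save("w1.npy",X)
for n in ["plug","rocker_left_end","rocker_right_end","socket_block"]:
    for r in robot.recognise("wrist",n)[:2]: print(n,np.round(r["uv"]),round(r["confidence"],2),at(X,*r["uv"]))
s=robot.read_state(); print(s["t"],s["tool_pos"],s["opening"],s["force"])
print(Ro.from_rotvec(s["orientation"]).as_matrix().round(3)); print(np.array(robot.camera_model("wrist")["tool_from_camera"]).round(3))
```

```text
plug [320. 230.] 0.84 [0.5898 0.3406 0.0789]
rocker_left_end [322. 190.] 0.75 [0.5526 0.3417 0.0568]
rocker_left_end [235. 187.] 0.39 [0.5492 0.2506 0.0573]
rocker_right_end [232. 186.] 0.72 [0.5468 0.2472 0.0575]
rocker_right_end [271. 200.] 0.44 [0.5657 0.2869 0.0495]
socket_block [268. 199.] 0.71 [0.5645 0.2826 0.0497]
socket_block [ 93. 370.] 0.64 [0.8094 0.0333 0.0248]
2.05 [0.53585642 0.33857471 0.23440018] 0.00039974127520674304 [-0.63016767  0.53793221  0.3224654 ]
[[-1.     0.001  0.   ]
 [ 0.001  1.     0.   ]
 [-0.     0.    -1.   ]]
[[-0.001 -0.962 -0.273  0.076]
 [ 1.    -0.001 -0.001  0.   ]
 [ 0.    -0.273  0.962 -0.19 ]
 [ 0.     0.     0.     1.   ]]
```

View pics/w1.png

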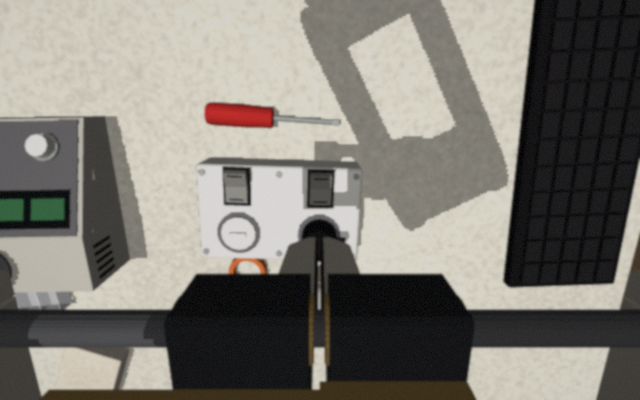

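The wrist view (robot side up) shows the left rocker at (320,188), straight in front of the plug under the fingers, with its robot-side end near row 172. The right rocker is at (236,186). The output button shows at (40,146).

Run:
```python
from h import *
X=np.load("w1.npy")
for v in range(156,214,3): print(v,at(X,320,v,1))
print([ (u,*at(X,u,178,1)[1:]) for u in range(300,342,4)])
for u,v in [(40,146),(37,146),(44,146),(40,140),(40,152)]: print(at(X,u,v,1))
```

```text
156 [ 0.525   0.3408 -0.0006]
159 [5.285e-01 3.408e-01 3.000e-04]
162 [0.5288 0.3407 0.0193]
165 [0.5288 0.3407 0.0388]
168 [0.5303 0.3406 0.0484]
171 [0.5324 0.3406 0.0535]
174 [0.5343 0.3406 0.0609]
177 [0.5371 0.3406 0.0633]
180 [0.5405 0.3406 0.0615]
183 [0.5441 0.3406 0.0599]
186 [0.5479 0.3406 0.0583]
189 [0.5515 0.3406 0.0565]
192 [0.5545 0.3406 0.057 ]
195 [0.5581 0.3406 0.0565]
198 [0.5613 0.3406 0.0572]
201 [0.5643 0.3406 0.058 ]
204 [0.5682 0.3406 0.0565]
207 [0.5722 0.3406 0.0524]
210 [0.5769 0.3406 0.0504]
213 [0.5809 0.3406 0.0498]
[(300, np.float64(0.3191), np.float64(0.0503)), (304, np.float64(0.3234), np.float64(0.05)), (308, np.float64(0.3278), np.float64(0.0541)), (312, np.float64(0.3323), np.float64(0.0622)), (316, np.float64(0.3364), np.float64(0.063)), (320, np.float64(0.3406), np.float64(0.0628)), (324, np.float64(0.3447), np.float64(0.063)), (328, np.float64(0.3489), np.float64(0.0631)), (332, np.float64(0.3534), np.float64(0.0547)), (336, np.float64(0.3578), np.float64(0.0499)), (340, np.float64(0.3621), np.float64(0.0502))]
[0.5042 0.0612 0.0682]
[0.5041 0.0577 0.068 ]
[0.504  0.0651 0.0686]
[0.4983 0.0607 0.0664]
[0.5098 0.0615 0.0707]
```

Emit:
move_arm:
  deltas: [-0.001,0.003,0.06,0,0,0,0,-0.001,0.003,0.11,0,0,0,0,-0.001,0.003,0.145,0,0,0,0,-0.001,0.003,0.15,0,0,0,0,-0.001,0.003,0.15,0,0,0,0,-0.001,0.003,0.15,0,0,0,0]

```text
t: 2.8
tool_pos: [0.5387, 0.3421, 0.0871]
orientation: [0.003, 3.138, 0.003]
force: [0.6, -0.0, 0.5]
opening: 0.0009
gripper_force: 0.0
```

Emit:
move_arm:
  deltas: [0.001,0,0.008,0,0,0,0,0.001,0,0.012,0,0,0,0,0.001,0,0.016,0,0,0,0,0.001,0,0.019,0,0,0,0,0.001,0,0.021,0,0,0,0,0.001,0,0.021,0,0,0,0,0.001,0,0.021,0,0,0,0]

```text
t: 3.68
tool_pos: [0.5362, 0.3413, 0.0635]
orientation: [0.003, 3.141, 0.0]
force: [-0.4, 0.5, 0.6]
opening: 0.0003
gripper_force: 0.0
```

Emit:
move_arm:
  deltas: [0,0,0.001,0,0,0,0,0,0,0.001,0,0,0,0,0,0,0.001,0,0,0,0]

```text
t: 4.05
tool_pos: [0.5361, 0.3413, 0.0624]
orientation: [0.003, 3.142, -0.0]
force: [0.7, 0.4, 0.3]
opening: 0.0005
gripper_force: 0.0
```

Run:
```python
from h import *
for i in range(3):
    p,d,K,W=cam("wrist"); s=robot.read_state(); print(s["tool_pos"],s["force"],s["wrist_torque"])
X=world(d,K,W); save("w2.png",p[100:400,150:500])
for v in range(100,330,6): print(v,at(X,320,v,1),end=' ')
```

```text
[0.53608999 0.34130764 0.06235137] [-0.758318   -0.0142244  -0.16353701] [ 0.04843426 -0.00858586  0.014771  ]
[0.53610596 0.34128957 0.06237029] [-0.1343173  -0.29740491 -0.9325658 ] [ 0.06398129 -0.0247825   0.0158152 ]
[0.53610638 0.34129514 0.06238313] [ 0.01196406  0.76787739 -0.63444414] [ 0.05672868 -0.01894698  0.0396411 ]
100 [ 0.4606  0.3424 -0.0007] 106 [ 4.646e-01  3.424e-01 -3.000e-04] 112 [ 4.686e-01  3.424e-01 -3.000e-04] 118 [ 4.725e-01  3.424e-01 -3.000e-04] 124 [ 0.4767  0.3423 -0.0008] 130 [4.802e-01 3.423e-01 1.000e-04] 136 [0.4834 0.3423 0.0153] 142 [4.891e-01 3.423e-01 1.000e-04] 148 [ 0.4932  0.3423 -0.0006] 154 [ 4.975e-01  3.423e-01 -1.000e-04] 160 [ 0.5019  0.3423 -0.0006] 166 [ 5.063e-01  3.423e-01 -2.000e-04] 172 [ 0.5108  0.3423 -0.0007] 178 [0.515  0.3423 0.    ] 184 [5.195e-01 3.423e-01 1.000e-04] 190 [5.239e-01 3.423e-01 3.000e-04] 196 [ 5.285e-01  3.423e-01 -1.000e-04] 202 [0.5289 0.3422 0.0142] 208 [0.5289 0.3422 0.0288] 214 [0.5288 0.3421 0.0417] 220 [0.5302 0.3421 0.0488] 226 [0.5323 0.3421 0.0543] 232 [0.5338 0.3421 0.06  ] 238 [0.5361 0.3421 0.0639] 244 [0.5277 0.342  0.0919] 250 [0.5279 0.342  0.0982] 256 [0.5279 0.342  0.1047] 262 [0.5279 0.3419 0.1104] 268 [0.5279 0.3419 0.1168] 274 [0.5282 0.3419 0.1217] 280 [0.5279 0.3419 0.1275] 286 [0.5278 0.3419 0.1318] 292 [0.5279 0.3419 0.1358] 298 [0.5278 0.3419 0.1401] 304 [0.5278 0.3419 0.1437] 310 [0.5044 0.3418 0.184 ] 316 [0.5046 0.3418 0.1858] 322 [0.5051 0.3418 0.1873] 328 [0.5059 0.3418 0.1878]
```

View pics/w2.png

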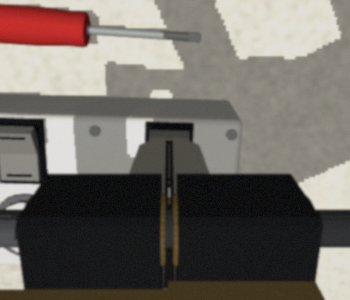

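The rocker's end is still raised (z 0.064), no force shows, and the finger seems to end above it. I'll check the finger's depth profile.

Run:
```python
from h import *
p,d,K,W=cam("wrist"); X=world(d,K,W)
for u in (296,306,314,326,334,346):
    print(u,[(v,*at(X,u,v,0)[[0,2]].tolist()) for v in range(228,262,3)])
p,d,K,W=cam("scene"); X=world(d,K,W); save("s1.png",p)
for n in ["rocker_left_end","plug"]:
    for r in robot.recognise("scene",n)[:2]: print(n,np.round(r["uv"]),round(r["confidence"],2),at(X,*r["uv"]))
```

```text
296 [(228, 0.5339, 0.0527), (231, 0.5353, 0.0542), (234, 0.5372, 0.0542), (237, 0.5392, 0.0538), (240, 0.541, 0.0544), (243, 0.5262, 0.0941), (246, 0.526, 0.0981), (249, 0.5258, 0.102), (252, 0.5264, 0.1042), (255, 0.5265, 0.107), (258, 0.5265, 0.1103), (261, 0.5263, 0.1137)]
306 [(228, 0.5336, 0.0537), (231, 0.5328, 0.0607), (234, 0.5345, 0.0611), (237, 0.5351, 0.0642), (240, 0.5262, 0.0905), (243, 0.526, 0.0945), (246, 0.5264, 0.0974), (249, 0.5263, 0.101), (252, 0.5263, 0.1043), (255, 0.5258, 0.1087), (258, 0.5261, 0.1111), (261, 0.5261, 0.114)]
314 [(228, 0.5333, 0.0544), (231, 0.5331, 0.06), (234, 0.5343, 0.0617), (237, 0.5268, 0.0849), (240, 0.5264, 0.09), (243, 0.526, 0.0946), (246, 0.5262, 0.0977), (249, 0.5257, 0.1023), (252, 0.5264, 0.1041), (255, 0.5258, 0.1087), (258, 0.5261, 0.1112), (261, 0.5265, 0.1131)]
326 [(228, 0.5336, 0.0538), (231, 0.5333, 0.0595), (234, 0.5351, 0.0598), (237, 0.5265, 0.0858), (240, 0.526, 0.0909), (243, 0.5262, 0.0942), (246, 0.5262, 0.0978), (249, 0.5265, 0.1006), (252, 0.5269, 0.103), (255, 0.5263, 0.1075), (258, 0.5259, 0.1115), (261, 0.5266, 0.113)]
334 [(228, 0.5336, 0.0537), (231, 0.5333, 0.0596), (234, 0.5349, 0.0603), (237, 0.5354, 0.0636), (240, 0.5259, 0.0911), (243, 0.5264, 0.0937), (246, 0.5261, 0.0981), (249, 0.5259, 0.102), (252, 0.5262, 0.1045), (255, 0.5265, 0.1071), (258, 0.526, 0.1114), (261, 0.5263, 0.1136)]
346 [(228, 0.5348, 0.0506), (231, 0.537, 0.0499), (234, 0.5389, 0.05), (237, 0.541, 0.0495), (240, 0.5424, 0.0511), (243, 0.5449, 0.0498), (246, 0.5264, 0.0975), (249, 0.5261, 0.1015), (252, 0.5262, 0.1046), (255, 0.526, 0.1082), (258, 0.5261, 0.1112), (261, 0.5261, 0.1141)]
rocker_left_end [470. 190.] 0.55 [0.54   0.3394 0.0606]
plug [473. 205.] 0.57 [0.617  0.3302 0.0825]
plug [307. 236.] 0.21 [ 0.6897 -0.036   0.0013]
```

View pics/s1.png

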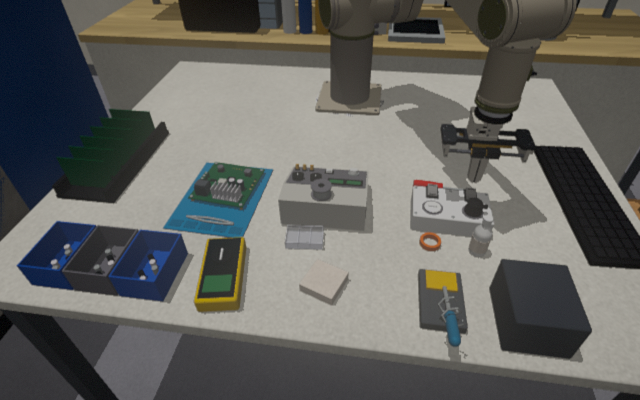

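The scene view shows the closed fingertips still above the left rocker at about (476,180). The wrist depth puts the visible finger end at about z 0.083. So the tips reach less far than stated, and I'll go down in small steps watching the force.

Emit:
move_arm:
  deltas: [-0.001,0,0.004,0,0,0,0,-0.001,0,0.008,0,0,0,0,-0.001,0,0.01,0,0,0,0,-0.001,0,0.01,0,0,0,0]

```text
t: 4.9
tool_pos: [0.5368, 0.3411, 0.0519]
orientation: [-0.003, -3.141, 0.001]
force: [0.4, 0.2, 0.1]
opening: 0.0006
gripper_force: 0.0
```

```bash
cat > chk.py <<'E'
from h import *
import sys
F=[]
for i in range(3):
    p,d,K,W=cam("wrist"); s=robot.read_state(); F.append(s["force"])
X=world(d,K,W); print(s["t"],s["tool_pos"].round(4),np.mean(F,0).round(2))
for u in map(int,sys.argv[3:]):
    print(u,[(v,*at(X,u,v,0)[[0,2]].tolist()) for v in range(int(sys.argv[1]),int(sys.argv[2]),3)])
E
python3 chk.py 222 262 308 334
```

```text
5.05 [0.5372 0.3413 0.0524] [ 0.16 -0.29 -0.08]
308 [(222, 0.5293, 0.048), (225, 0.5306, 0.0496), (228, 0.5311, 0.053), (231, 0.5324, 0.0545), (234, 0.534, 0.0549), (237, 0.5276, 0.0755), (240, 0.527, 0.0809), (243, 0.5273, 0.0839), (246, 0.5268, 0.0887), (249, 0.5274, 0.0907), (252, 0.5271, 0.0947), (255, 0.527, 0.0982), (258, 0.5272, 0.1009), (261, 0.5271, 0.104)]
334 [(222, 0.5296, 0.0473), (225, 0.5311, 0.0483), (228, 0.5315, 0.0522), (231, 0.5329, 0.0533), (234, 0.5347, 0.0532), (237, 0.5341, 0.0593), (240, 0.5273, 0.0803), (243, 0.5272, 0.0843), (246, 0.5274, 0.0874), (249, 0.527, 0.0917), (252, 0.5268, 0.0954), (255, 0.5274, 0.0973), (258, 0.5266, 0.1022), (261, 0.5274, 0.1035)]
```

Emit:
move_arm:
  deltas: [0,0,0.004,0,0,0,0,0,0,0.008,0,0,0,0,0,0,0.01,0,0,0,0,0,0,0.012,0,0,0,0,0,0,0.012,0,0,0,0]

```text
t: 5.68
tool_pos: [0.5371, 0.3413, 0.0403]
orientation: [-0.003, -3.142, 0.0]
force: [0.2, -0.7, -0.5]
opening: 0.0005
gripper_force: 0.0
```

```bash
python3 chk.py 222 246 308 334
```

```text
5.825 [0.5372 0.3413 0.0404] [-0.08 -0.1  -0.09]
308 [(222, 0.5283, 0.0389), (225, 0.5287, 0.0429), (228, 0.529, 0.0468), (231, 0.5297, 0.0498), (234, 0.5311, 0.0506), (237, 0.5271, 0.0649), (240, 0.5271, 0.0688), (243, 0.5277, 0.0712)]
334 [(222, 0.5289, 0.0376), (225, 0.5283, 0.0442), (228, 0.5292, 0.0465), (231, 0.53, 0.049), (234, 0.5311, 0.0506), (237, 0.5317, 0.0535), (240, 0.5273, 0.0684), (243, 0.5271, 0.0727)]
```

Emit:
move_arm:
  deltas: [0,0,0.002,0,0,0,0,0,0,0.004,0,0,0,0,0,0,0.004,0,0,0,0]

```text
t: 6.2
tool_pos: [0.537, 0.3413, 0.0361]
orientation: [-0.003, -3.141, 0.0]
force: [-1.1, 0.0, 0.7]
opening: 0.0004
gripper_force: 0.2
```

```bash
python3 chk.py 222 246 308 334
```

```text
6.35 [0.5372 0.3412 0.0362] [-0.31  0.03  0.15]
308 [(222, 0.5287, 0.0336), (225, 0.5287, 0.0385), (228, 0.5282, 0.0447), (231, 0.5287, 0.048), (234, 0.5304, 0.0481), (237, 0.5273, 0.06), (240, 0.5273, 0.0641), (243, 0.5274, 0.0676)]
334 [(222, 0.5291, 0.0324), (225, 0.5291, 0.0377), (228, 0.5294, 0.0415), (231, 0.5295, 0.046), (234, 0.5299, 0.0494), (237, 0.5311, 0.0505), (240, 0.5268, 0.0652), (243, 0.5271, 0.0684)]
```

Emit:
move_arm:
  deltas: [0,0,0.002,0,0,0,0,0,0,0.003,0,0,0,0,0,0,0.003,0,0,0,0]

```text
t: 6.72
tool_pos: [0.5374, 0.3413, 0.0335]
orientation: [0.003, 3.141, 0.0]
force: [0.4, -0.5, 1.7]
opening: 0.0009
gripper_force: 0.7
```

```bash
python3 chk.py 228 240 308 334
```

```text
6.875 [0.5373 0.3412 0.0334] [ 0.66 -0.6   1.94]
308 [(228, 0.5284, 0.042), (231, 0.5286, 0.0461), (234, 0.5295, 0.048), (237, 0.5272, 0.058)]
334 [(228, 0.529, 0.0403), (231, 0.5285, 0.0462), (234, 0.5297, 0.0475), (237, 0.5306, 0.0496)]
```

Emit:
move_arm:
  deltas: [0,0,0.002,0,0,0,0,0,0,0.004,0,0,0,0,0,0,0.005,0,0,0,0,0,0,0.005,0,0,0,0]

```text
t: 7.38
tool_pos: [0.5374, 0.3413, 0.0291]
orientation: [0.003, 3.141, 0.0]
force: [-2.6, -2.9, 8.6]
opening: 0.0005
gripper_force: 4.1
```

```bash
python3 chk.py 231 240 308
```

```text
7.525 [0.5374 0.3413 0.0292] [-1.9  -2.97  7.45]
308 [(231, 0.5288, 0.0414), (234, 0.5287, 0.046), (237, 0.5277, 0.0527)]
```

Force is 8 N, which is in the spring range past full travel. I'll lift and check the rocker.

Emit:
move_arm:
  deltas: [0,0,-0.03,0,0,0,0,0,0,-0.09,0,0,0,0,0,0,-0.15,0,0,0,0,0,0,-0.17,0,0,0,0,0,0,-0.17,0,0,0,0]

```text
t: 8.15
tool_pos: [0.5378, 0.3418, 0.1997]
orientation: [0.003, 3.139, 0.002]
force: [-0.7, -0.1, -0.6]
opening: 0.0004
gripper_force: 0.0
```

Run:
```python
from h import *
p,d,K,W=cam("wrist"); X=world(d,K,W); save("w3.png",cv2.resize(p[100:300,150:450],(600,400)))
s=robot.read_state(); print(s["t"],s["tool_pos"],s["force"])
for v in range(165,235,3): print(v,at(X,320,v,1),at(X,236,v,1))
# finger profile in tool frame
f=d[240:340,318-40:318+45]
for v in range(225,330,8): print(v,[at(X,u,v,0).tolist() for u in (308,332)])
```

```text
8.2 [0.53678451 0.34122939 0.19718711] [-0.34442308  0.52208003 -1.4155605 ]
165 [0.5288 0.3434 0.0207] [0.5262 0.2584 0.0332]
168 [0.5289 0.3433 0.0375] [0.5267 0.2613 0.0472]
171 [0.5299 0.3433 0.0471] [0.5285 0.2625 0.053 ]
174 [0.5314 0.3432 0.0539] [0.5312 0.2626 0.054 ]
177 [0.5345 0.3432 0.0542] [0.534  0.2627 0.0539]
180 [0.5365 0.3432 0.0575] [0.5371 0.2623 0.0545]
183 [0.5396 0.3432 0.0571] [0.5395 0.2626 0.0556]
186 [0.5425 0.3432 0.0571] [0.5423 0.2623 0.0561]
189 [0.5456 0.3432 0.0568] [0.5454 0.2621 0.0561]
192 [0.5485 0.3432 0.057 ] [0.5485 0.262  0.0565]
195 [0.5513 0.3432 0.0568] [0.5515 0.2617 0.0564]
198 [0.5543 0.3432 0.0577] [0.5546 0.2616 0.0568]
201 [0.557  0.3432 0.0593] [0.5576 0.2613 0.0562]
204 [0.5597 0.3432 0.06  ] [0.5605 0.2612 0.0564]
207 [0.5624 0.3432 0.0615] [0.5635 0.2611 0.0567]
210 [0.5652 0.3432 0.0624] [0.5676 0.2601 0.0541]
213 [0.5675 0.3432 0.0635] [0.5722 0.2591 0.0506]
216 [0.5756 0.3432 0.0492] [0.575  0.2589 0.0503]
219 [0.5786 0.3432 0.0498] [0.5781 0.2584 0.0499]
222 [0.5818 0.3432 0.0505] [0.5809 0.2585 0.0511]
225 [0.5843 0.3432 0.05
[... 266 characters left out ...]
.5931, 0.3554, 0.0512]]
241 [[0.5278, 0.3367, 0.229], [0.5281, 0.3484, 0.2284]]
249 [[0.528, 0.3369, 0.2382], [0.5277, 0.348, 0.2388]]
257 [[0.5271, 0.3372, 0.2486], [0.5281, 0.3477, 0.2465]]
265 [[0.528, 0.3374, 0.2545], [0.5279, 0.3474, 0.2548]]
273 [[0.5013, 0.3393, 0.3126], [0.5011, 0.345, 0.313]]
281 [[0.5015, 0.3394, 0.3161], [0.5012, 0.3449, 0.3166]]
289 [[0.5008, 0.3395, 0.3208], [0.5007, 0.3447, 0.3211]]
297 [[0.5009, 0.3396, 0.3239], [0.5012, 0.3447, 0.3235]]
305 [[0.5013, 0.3397, 0.3262], [0.5013, 0.3446, 0.3262]]
313 [[0.5008, 0.3398, 0.3298], [0.5015, 0.3445, 0.3287]]
321 [[0.5022, 0.3398, 0.3304], [0.5019, 0.3444, 0.3308]]
329 [[0.503, 0.3398, 0.3317], [0.5036, 0.3444, 0.3309]]
```

View pics/w3.png

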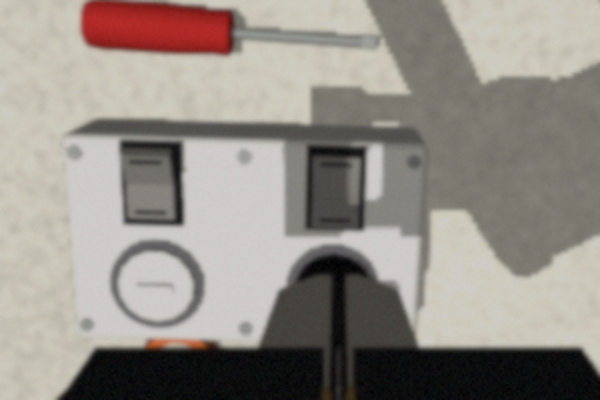

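The picture shows the left rocker switched over: its far end is now at 0.0635 and its near half is flat at 0.057. The right rocker, at crop (152,183), is unchanged. Next is the output button.

Emit:
move_arm:
  deltas: [0.033,-0.06,-0.01,0,0,0,0,0.033,-0.12,-0.01,0,0,0,0,0.033,-0.18,-0.01,0,0,0,0,0.033,-0.24,-0.01,0,0,0,0,0.033,-0.28,-0.01,0,0,0,0,0.033,-0.28,-0.01,0,0,0,0,0.033,-0.28,-0.01,0,0,0,0]

```text
t: 9.07
tool_pos: [0.5025, 0.0618, 0.2061]
orientation: [-0.004, -3.138, -0.001]
force: [0.5, 0.9, 0.1]
opening: -0.0
gripper_force: 0.0
```

```bash
cat > look.py <<'E'
from h import *
import sys
p,d,K,W=cam("wrist"); X=world(d,K,W); save(sys.argv[1]+".png",p); np.save(sys.argv[1]+".npy",X)
for n in sys.argv[2:]:
    for r in robot.recognise("wrist",n)[:2]: print(n,np.round(r["uv"]),round(r["confidence"],2),at(X,*r["uv"]))
s=robot.read_state(); print(s["t"],s["tool_pos"],s["force"],s["orientation"])
E
python3 look.py w4 output_button_top lock_button_top
```

```text
output_button_top [315. 186.] 0.64 [0.5043 0.0573 0.068 ]
lock_button_top [248. 188.] 0.52 [ 0.5071 -0.0061  0.0636]
lock_button_top [ 91. 237.] 0.44 [ 0.5819 -0.2075  0.003 ]
9.225 [0.5031647  0.06254578 0.20742849] [-0.42033983  0.65001927  0.22774217] [-2.09328747e-04 -3.14010938e+00 -4.11091561e-04]
```

View pics/w4.png

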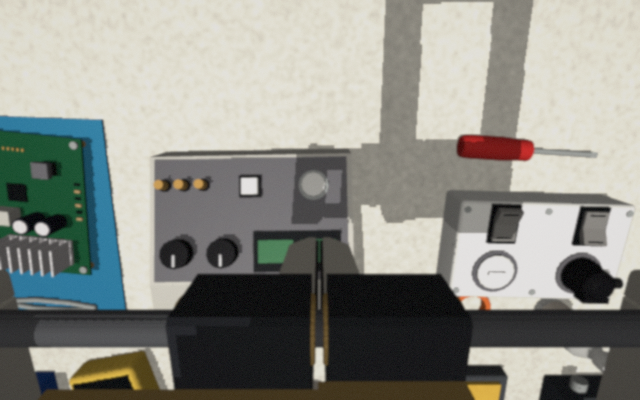

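The wrist view shows the round output button at (313,185), the lock button at (250,186), and the board's reset key at about (41,170).

Emit:
move_arm:
  deltas: [0.002,-0.0065,0.06,0,0,0,0,0.002,-0.0065,0.11,0,0,0,0,0.002,-0.0065,0.14,0,0,0,0,0.002,-0.0065,0.15,0,0,0,0,0.002,-0.0065,0.15,0,0,0,0,0.002,-0.0065,0.15,0,0,0,0]

```text
t: 9.98
tool_pos: [0.503, 0.0551, 0.0602]
orientation: [0.002, 3.139, 0.0]
force: [-0.5, 0.0, -0.1]
opening: 0.0006
gripper_force: 0.0
```

```bash
python3 chk.py 216 258 300 315
```

```text
10.125 [0.5028 0.0549 0.0598] [0.32 0.07 0.45]
300 [(216, 0.4929, 0.0515), (219, 0.4945, 0.0523), (222, 0.4963, 0.0525), (225, 0.498, 0.0529), (228, 0.4991, 0.055), (231, 0.5007, 0.0559), (234, 0.5022, 0.0566), (237, 0.5038, 0.0573), (240, 0.4928, 0.0884), (243, 0.4931, 0.0916), (246, 0.4932, 0.0949), (249, 0.4929, 0.0989), (252, 0.4929, 0.1022), (255, 0.4931, 0.1051)]
315 [(216, 0.4931, 0.051), (219, 0.4937, 0.0546), (222, 0.4956, 0.0546), (225, 0.4937, 0.0648), (228, 0.4952, 0.0656), (231, 0.4969, 0.0658), (234, 0.4983, 0.0666), (237, 0.4926, 0.085), (240, 0.4943, 0.0849), (243, 0.4948, 0.0876), (246, 0.4943, 0.0924), (249, 0.4946, 0.0951), (252, 0.4943, 0.0992), (255, 0.4946, 0.1019)]
```

Emit:
move_arm:
  deltas: [0.001,0.001,0.005,0,0,0,0,0.002,0.001,0.009,0,0,0,0,0.002,0.001,0.012,0,0,0,0,0.002,0.001,0.014,0,0,0,0,0.002,0.001,0.016,0,0,0,0,0.002,0.001,0.016,0,0,0,0]

```text
t: 10.88
tool_pos: [0.4999, 0.0558, 0.0425]
orientation: [0.003, 3.141, -0.0]
force: [0.3, -0.1, 0.9]
opening: 0.0005
gripper_force: 0.4
```

```bash
python3 chk.py 219 243 315
```

```text
11.025 [0.4996 0.0558 0.0424] [0.75 0.11 1.04]
315 [(219, 0.4861, 0.0495), (222, 0.4877, 0.0499), (225, 0.4892, 0.0504), (228, 0.4906, 0.0514), (231, 0.4927, 0.0504), (234, 0.4935, 0.0529), (237, 0.4895, 0.067), (240, 0.4907, 0.0681)]
```

Contact has begun at about 1 N, so I'll press on in small steps.

Emit:
move_arm:
  deltas: [0,0,0.002,0,0,0,0,0,0,0.004,0,0,0,0,0,0,0.004,0,0,0,0]

```text
t: 11.4
tool_pos: [0.5004, 0.0558, 0.0389]
orientation: [0.003, 3.14, 0.0]
force: [0.6, 0.3, 4.8]
opening: 0.0003
gripper_force: 2.4
```

```bash
python3 chk.py 231 240 315
```

```text
11.55 [0.5004 0.0558 0.039 ] [ 1.11 -0.34  5.53]
315 [(231, 0.4921, 0.0504), (234, 0.4924, 0.0539), (237, 0.4903, 0.0636)]
```

Emit:
move_arm:
  deltas: [0,0,0.001,0,0,0,0,0,0,0.0015,0,0,0,0,0,0,0.0015,0,0,0,0]

```text
t: 11.92
tool_pos: [0.5008, 0.0559, 0.0378]
orientation: [0.003, 3.139, 0.0]
force: [0.9, -0.4, 6.9]
opening: 0.0006
gripper_force: 3.0
```

Emit:
move_arm:
  deltas: [0,0,-0.03,0,0,0,0,0,0,-0.09,0,0,0,0,0,0,-0.15,0,0,0,0,0,0,-0.17,0,0,0,0,0,0,-0.17,0,0,0,0]

```text
t: 12.55
tool_pos: [0.5003, 0.0559, 0.2077]
orientation: [0.003, 3.139, 0.0]
force: [-0.4, -0.2, 0.3]
opening: 0.0005
gripper_force: 0.0
```

```bash
python3 look.py w5 output_button_top reset_key_top mode_key_top
python3 - <<'E'
from h import *
for n,u0 in (("w4",313),("w5",None)):
    X=np.load(n+".npy")
    x,y,z=X[...,0],X[...,1],X[...,2]
    for r in (4,7):
        m=np.hypot(x-.5035,y-.056)<r/1e3; print(n,r,m.sum(),np.nanmedian(z[m]))
    # panel plane and height of points above it
    pm=(x>.475)&(x<.53)&(y>.02)&(y<.035); A=np.c_[x[pm],y[pm],np.ones(pm.sum())]; c=np.linalg.lstsq(A,z[pm],rcond=None)[0]
    h=(z-(c[0]*x+c[1]*y+c[2]))/np.hypot(1,c[0]); m=np.hypot(x-.5035,y-.056)<.006; print(c,np.nanmedian(h[m]), 'lock',np.nanmedian(h[np.hypot(x-.507,y+.006)<.004]))
E
```

```text
output_button_top [322. 186.] 0.56 [0.5057 0.058  0.0624]
reset_key_top [ 49. 173.] 0.65 [ 0.4986 -0.227   0.0315]
mode_key_top [ 95. 241.] 0.4 [ 0.5826 -0.2049  0.0152]
mode_key_top [243. 209.] 0.15 [ 0.5288 -0.02    0.0626]
12.75 [0.49804052 0.05582857 0.20394399] [0.27415886 0.08195935 0.07186558] [-2.76573045e-03 -3.13696198e+00  6.04737506e-05]
w4 4 57 0.06802174300766806
w4 7 234 0.0685422684182021
[-6.51907886  1.19657733  3.37280391] -0.012674652194186108 lock 0.0003742238405762648
w5 4 106 0.06424330393513347
w5 7 255 0.06363508105268112
[-6.45773264  2.76038446  3.29090135] -0.016981624135080878 lock 0.009911024717208141
```

Run:
```python
from h import *
for n in ("w4","w5"):
    X=np.load(n+".npy").reshape(-1,3); x,y,z=X.T
    pm=(x>.48)&(x<.525)&(y>.015)&(y<.035)&(abs(z-(.057+.325*(x-.505)))<.008)
    P=X[pm]
    for _ in range(4):
        A=np.c_[P[:,:2],np.ones(len(P))]; c=np.linalg.lstsq(A,P[:,2],rcond=None)[0]; r=P[:,2]-A@c; P=P[abs(r)<max(.0015,1.5*r.std())]
    h=(z-(c[0]*x+c[1]*y+c[2]))/np.hypot(1,c[0])
    m=(np.hypot(x-.5035,y-.056)<.007); l=np.hypot(x-.507,y+.006)<.004
    print(n,len(P),c.round(3),'btn',np.nanpercentile(h[m],[25,50,75]).round(4),'lock',np.nanmedian(h[l]).round(4))
```

```text
w4 899 [ 0.327  0.006 -0.111] btn [0.0124 0.013  0.0143] lock 0.0077
w5 901 [ 0.329  0.01  -0.112] btn [0.0073 0.0081 0.1815] lock 0.0077
```

The output button dropped 5 mm relative to its panel and stayed in; the lock button is unchanged. Now to the reset key.

Emit:
move_arm:
  deltas: [0,-0.06,0,0,0,0,0,0,-0.12,0,0,0,0,0,0,-0.18,0,0,0,0,0,0,-0.24,0,0,0,0,0,0,-0.28,0,0,0,0,0,0,-0.28,0.02,0,0,0,0,0,-0.28,0.02,0,0,0,0,0,-0.28,0.02,0,0,0,0]

```text
t: 13.75
tool_pos: [0.4988, -0.2227, 0.186]
orientation: [-0.001, -3.14, -0.002]
force: [0.6, -0.1, 0.3]
opening: 0.0003
gripper_force: 0.0
```

```bash
python3 look.py w6 reset_key_top mode_key_top
```

```text
reset_key_top [315. 176.] 0.76 [ 0.4945 -0.2272  0.0321]
reset_key_top [563. 357.] 0.5 [ 0.6407 -0.0079  0.112 ]
mode_key_top [231. 164.] 0.47 [ 0.4835 -0.3091  0.0321]
13.9 [ 0.49959412 -0.22332936  0.18746463] [0.32129718 0.41584779 0.95815752] [ 4.26688122e-04  3.14069831e+00 -6.06665383e-04]
```

View pics/w6.png

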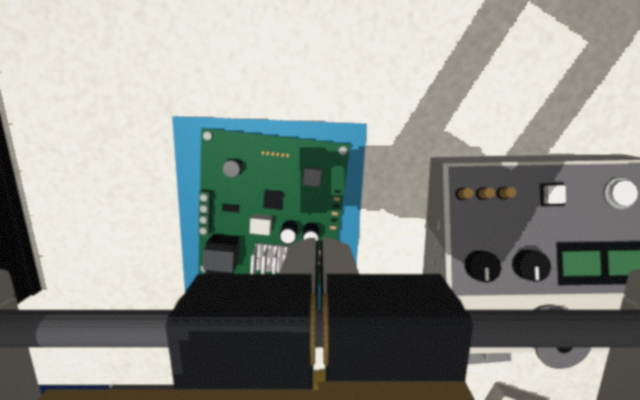

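The view shows the square reset key at (313,177) and the round mode key at (232,168).

Emit:
move_arm:
  deltas: [0.0045,-0.0055,0.06,0,0,0,0,0.0045,-0.0055,0.11,0,0,0,0,0.0045,-0.0055,0.15,0,0,0,0,0.0045,-0.0055,0.165,0,0,0,0,0.0045,-0.0055,0.165,0,0,0,0,0.0045,-0.0055,0.165,0,0,0,0]

```text
t: 14.65
tool_pos: [0.4963, -0.2304, 0.0242]
orientation: [0.002, 3.139, -0.003]
force: [0.5, -0.2, -0.3]
opening: 0.0002
gripper_force: 0.0
```

```bash
python3 chk.py 219 252 305 315 330
```

```text
14.8 [ 0.4959 -0.2304  0.0238] [ 0.45 -0.06  0.12]
305 [(219, 0.4881, 0.0151), (222, 0.4901, 0.0148), (225, 0.4915, 0.0163), (228, 0.4936, 0.0156), (231, 0.4954, 0.0158), (234, 0.4976, 0.0151), (237, 0.4995, 0.0151), (240, 0.4857, 0.0533), (243, 0.4862, 0.0558), (246, 0.4865, 0.0586), (249, 0.4861, 0.0631)]
315 [(219, 0.488, 0.0156), (222, 0.4893, 0.0172), (225, 0.4879, 0.0261), (228, 0.4875, 0.0318), (231, 0.4894, 0.0314), (234, 0.491, 0.0319), (237, 0.4862, 0.0482), (240, 0.4873, 0.0494), (243, 0.4875, 0.0527), (246, 0.4878, 0.0556), (249, 0.4877, 0.0593)]
330 [(219, 0.4883, 0.0146), (222, 0.49, 0.0152), (225, 0.4904, 0.0193), (228, 0.4883, 0.0298), (231, 0.4897, 0.0307), (234, 0.4911, 0.0316), (237, 0.4926, 0.0324), (240, 0.4863, 0.0518), (243, 0.4863, 0.0556), (246, 0.4863, 0.0591), (249, 0.4859, 0.0634)]
```

Emit:
move_arm:
  deltas: [0,0.0015,0.006,0,0,0,0,0,0.0015,0.011,0,0,0,0,0,0.0015,0.014,0,0,0,0,0,0.0015,0.016,0,0,0,0,0,0.0015,0.016,0,0,0,0]

```text
t: 15.42
tool_pos: [0.4943, -0.228, 0.0057]
orientation: [-0.003, -3.141, -0.001]
force: [-2.5, 1.5, 3.5]
opening: 0.0004
gripper_force: 1.6
```

```bash
python3 chk.py 231 240 315
```

```text
15.575 [ 0.4946 -0.2282  0.006 ] [-2.14  1.69  2.43]
315 [(231, 0.4871, 0.0151), (234, 0.4887, 0.0155), (237, 0.4849, 0.0295)]
```

Emit:
move_arm:
  deltas: [0,0,0.001,0,0,0,0,0,0,0.002,0,0,0,0,0,0,0.002,0,0,0,0]

```text
t: 15.95
tool_pos: [0.4947, -0.2282, 0.004]
orientation: [0.003, 3.141, -0.0]
force: [-2.1, 0.9, 5.7]
opening: 0.0007
gripper_force: 2.4
```

Emit:
move_arm:
  deltas: [0,0,-0.02,0,0,0,0,0,0,-0.07,0,0,0,0,0,0,-0.13,0,0,0,0,0,0,-0.18,0,0,0,0,0,0,-0.18,0,0,0,0,0,0,-0.18,0,0,0,0]

```text
t: 16.7
tool_pos: [0.4944, -0.2281, 0.1831]
orientation: [-0.003, -3.141, -0.0]
force: [0.3, 0.0, -1.2]
opening: 0.0006
gripper_force: 0.0
```

```bash
python3 look.py w7 reset_key_top mode_key_top
python3 - <<'E'
from h import *
p,d,K,W=cam("top"); save("top2.png",p); a=cv2.imread("pics/top.png").astype(int)
for n in ("w6","w7"):
    X=np.load(n+".npy"); x,y,z=np.moveaxis(X,-1,0); m=(np.hypot(x-.495,y+.228)<.03)&(z>.027)&(z<.04); print(n,m.sum(),X[m].mean(0).round(4),np.median(z[m]).round(4))
E
```

```text
reset_key_top [318. 182.] 0.59 [ 0.4958 -0.2298  0.0317]
mode_key_top [238. 172.] 0.65 [ 0.4867 -0.3069  0.0316]
16.85 [ 0.49350272 -0.22758354  0.181566  ] [-0.17911433 -0.46584061 -0.09747509] [-2.88860171e-03 -3.13851648e+00 -2.71301597e-03]
w6 296 [ 0.4961 -0.2298  0.0317] 0.0318
w7 301 [ 0.4961 -0.2298  0.0316] 0.0317
```

View pics/w7.png

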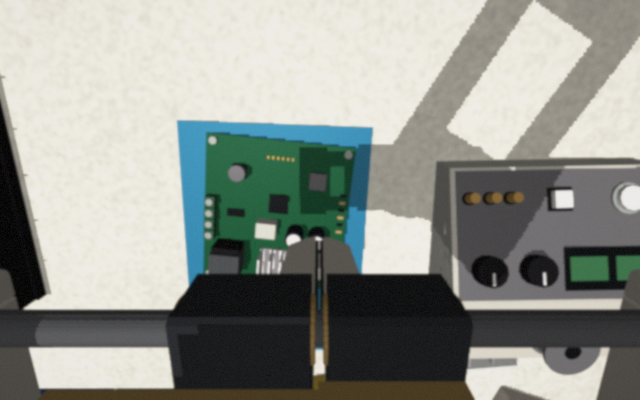

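The reset key, at (318,182), is back up at its old height, and the board hasn't moved.

```bash
python3 -c "
from plant import robot
print(robot.close_job())"
```

```text
the job is handed in; nothing more can be done
None
```

I pressed the left rocker (the plug's) on, pushed the output button fully in so it stayed, and tapped the reset key, which came back up, in that order; the board and the lock button showed no change, and the job was handed in at about 17 s of the 51 s allowed.

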